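# Clip the lathe's knock-out bar back into its holder

## Robot

A 6-joint arm with a two-finger parallel gripper is mounted at the origin on the work surface. World frame = base frame: x ahead of the robot, y to its left, z up, the work surface at z = 0. Lengths are in m, angles in rad, forces in N, time in s.
With the tool pointing down it reaches from about 0.275 to 0.85 m from the base axis. Payload 5.2 kg.
Tool frame: the origin (TCP) lies midway between the tips of the shut fingers; the grasp point (between the pads) lies 19 mm behind it; z points along the fingers, y is the direction in which the jaws open and shut (so a half turn about z gives the same grasp; the last joint's range is limited). The gripper opens to 85 mm and grips with 20 to 120 N. Pads are 22 mm wide; open, the fingers measure 114 mm over their backs; the gripper's body (76 mm by 85 mm) begins 54 mm behind the grasp point. The pads swing forward as they close: fully open they stand 13 mm farther back than shut.
Start: joints at [1.029, 0.259, 1.535, -0, 1.348, -0.203], TCP at [0.183, 0.519, 0.231] pointing down, gripper open.
Joint ranges: [-3.14, 3.14], [-0.91, 2.08], [0.19, 2.58], [-1.22, 4.36], [0.22, 2.71], [-3.12, 3.12]. Speed limits (rad/s): [2.57, 2.57, 3.14, 3.14, 3.14, 3.14].

## Interface

Orientations are given as a rotation vector (axis times angle).
In Python, from station import robot gives the robot as it stands. Calls block until the motion is done:
- robot.movep(position, orientation): joint-space move of the TCP to a pose.
- robot.line_to(position, rotation=None, rate=0.15, f_stop=None): straight line of the TCP; rotation=None keeps the orientation; rate is the mean speed in m/s. With f_stop (N) it stops when the force on the tool has changed by that much, and returns True; else False.
- robot.movej(angles): joint-space move.
- robot.gripper_open() and robot.grasp(): open the fingers fully, or close them until they stop; the grip force is fixed at half the most.
- robot.sleep(seconds).
- robot.inverse_kinematics(position, orientation): joint angles nearest the present ones, or None.
- robot.read_state(): the state.
- robot.get_image(name): name is "scene" or "side" or "wrist"; returns the picture (384x512x3 uint8, red, green, blue); there is no depth.
- robot.get_calibration(name): a dict with "camera_matrix" (3x3 intrinsics, pixels), "distortion" ([k1, k2, p1, p2, k3] as OpenCV has them; the pictures are not rectified), "eye" and "attitude" of the camera in the world; the wrist camera has in their place "T_tool_cam" (4x4, takes a point from camera to tool coordinates, whose origin is the TCP and whose axes are the flange's). Camera axes: x right, y down, z forward; pixel columns grow to the right and rows downward; lengths in m; the calibration is good to about 2 mm. A picture is of the moment at which its call begins: read the wrist's pose just before it. get_calibration takes no time and is no camera call.
A pose or a line that the arm cannot do raises robot.IKError and nothing moves.
- robot.job_done(): hands the job in, once; it reports no verdict.
Trained networks look in the newest picture that a camera, given by its name, has taken for a name from the list of things; names that differ only in an ending like _2 or _b are one class to them, and where a whole thing is asked for, a point or a joint stands for the part that bears it (a point fixed in the world has none). Each returns a list of dicts, best first, with "conf" (0 to 1); they miss things now and then, are a little off and sometimes report something else, mostly with a low value. They report only what shows in the picture. A call takes as long as a camera call. They do not tell look-alikes from the thing itself.
- robot.boxes_of(camera, name): "point" ([x, y, z] in m, in the coordinates of the camera as it stood for that picture, good to about 4 mm: the middle of the surface that is visible of it).
- robot.tip_of(camera, name): "point" ([x, y, z] in m, in the coordinates of the camera as it stood for that picture, good to about 4 mm: a listed point, or the origin of a listed thing).
The state is a dict: "time_s": time; "joint_pos": joint angles; "joint_velocities": joint speeds; "effort": joint torques, N m; "tool_pos": TCP position; "eef_rot": TCP orientation; "contact_force": force on the tool from outside, world axes, zero at the start; "torque": the same for the moment, N m; "gripper_width": opening from 0.0 (shut) to 1.0 (fully open).
Only numpy, scipy, OpenCV 4.12 (cv2) and the standard library are available. Lean on these libraries where they do the work, as an engineer would, in place of code of your own. Each camera call takes 0.05 s, during which the arm holds its last target.

## Task

Put the knock-out bar back in its holder: snap it down sideways into both spring clips, brass nose towards the yellow keeper but still clear of it, until it lies fully home on both seats. Then slide it along in the clips into the keeper until the nose meets the rubber buffer inside, lean on the buffer lightly but distinctly for a moment by feel, never hard, and let go with the bar still lying home in both clips. Do not force the holder, and leave everything else on the bench where it is.

Things in the scene. Friction and masses are not known exactly. Their poses are not given: they have to be found in the camera images.
- bar: The knock-out bar: a steel rod 18 mm in diameter with a square light-wood grip (26 x 26 mm, 46 mm long) round its middle and a brass nose 12 mm in diameter. About 0.35 kg. Origin: on the rod's axis, mid-grip; x axis along the bar towards the nose. Rod from x = -120 to +84 mm, nose from +84 to +110 mm. It starts lying level on the flat of its grip, axis 13 mm above the bench.
- bar_nose (a point): the end of the brass nose, on the bar's axis, 110 mm ahead of the bar's origin
- bar_front (a point): point on the rod's axis 70 mm ahead of the bar's origin (towards the nose)
- bar_rear (a point): point on the rod's axis 70 mm behind the bar's origin
- rack: The fixed holder: plywood base 256 x 70 x 12 mm with two C-shaped spring clips opening upwards and a yellow keeper block at one end. Origin: bench level, midway between the clips; x axis along the clips' line towards the keeper, z up. Between the clips there is only the 12 mm base. Pushing down with over 30 N harms it. Clipped in, the bar slides along x with 3 to 5 N of drag.
- clip_front (a point): where the rod's axis lies when home in the clip nearer the keeper: 70 mm along x from the holder's origin, 45 mm above the bench. Clip 10 mm wide along x, seat 36 mm high, lips 53 mm high and 11 mm apart, jaw tips up to 62 mm high. Pressing the rod into both clips at once takes 12 to 20 N downwards, easing as it snaps in; the rod drops about 8 mm past the lips to the seat.
- clip_rear (a point): the same for the other clip, 70 mm from the holder's origin away from the keeper, 45 mm above the bench. For both clips to close on the 18 mm rod with the nose still clear of the keeper, the bar's origin must lie within 12 mm of the holder's origin along its x when pressed in.
- keeper: Yellow block of the holder with a hole 20 mm wide, 22 mm high facing the clips. Origin: centre of the hole's mouth, 124 mm along x from the holder's origin, 45 mm above the bench; x points into the hole. Inside is a black rubber buffer, its face 10 to 24 mm deep, set differently each time: find it by feel. It gives 1 mm per 10 N. 6 to 15 N on it for 0.2 s is right; over 22 N harms it.
- live_centre: bystander: steel lathe centre standing on end, 30 mm in diameter, 56 mm high, origin under it
- bowl: bystander: turned wooden bowl, 130 mm wide, 50 mm high, origin under it
- blank: bystander: dark wooden disc, 100 mm wide, 40 mm high, origin under it
- wax_tin: bystander: green tin, 72 mm wide, 40 mm high, origin under it
- faceplate: bystander: dark steel faceplate, 90 mm wide, 30 mm high, origin under it
- chuck_key: bystander: T-shaped steel key lying flat, 75 mm long, 8 mm thick, origin under the middle of its crossbar
- sanding_block: bystander: cork block 100 x 60 x 30 mm, origin under it
There are look-alikes about, which are no part of the job. Several things look just like the bar: the one meant starts nearest to the robot's base.

How it is judged:
On the way, in this order (a step that is already met when the one before it is completed fails the run):
1. the bar is snapped home on both seats with its nose still outside the keeper (z of bar_front in the frame of rack between 0.042 and 0.0475 m and z of bar_rear in the frame of rack between 0.042 and 0.0475 m and y of bar_front in the frame of rack between -0.003 and 0.003 m and y of bar_rear in the frame of rack between -0.003 and 0.003 m and x of bar_nose in the frame of keeper between -0.034 and 0.003 m), for 0.1 s.
2. the nose is inside the keeper and leans on the buffer with 4 N or more for 0.1 s (x of bar_nose in the frame of keeper above 0.008 m and contact force between bar and keeper above 4 N), for 0.1 s.
At the end, for the whole second after the job is handed in: The bar lies at rest, released, in both clips: its axis at both clips within about 2.5 mm of the seated height (45 mm) and within 3 mm sideways of the clips' line, the nose at least 7 mm inside the keeper (z of bar_front in the frame of rack between 0.042 and 0.0475 m and z of bar_rear in the frame of rack between 0.042 and 0.0475 m and y of bar_front in the frame of rack between -0.003 and 0.003 m and y of bar_rear in the frame of rack between -0.003 and 0.003 m and x of bar_nose in the frame of keeper above 0.007 m and linear speed of bar below 0.01 m/s); the robot touches nothing.
It fails at once if bar pressed on the keeper or its buffer with more than 22 N (contact force between bar and keeper above 22 N).
It fails at once if the contacts between bar and holder, the clips' own squeeze of about 20 N included, add up to more than 70 N (contact force between bar and rack above 70 N).
It fails at once if a bystander moved by more than 25 mm (distance of any of live_centre, bowl, blank, wax_tin, faceplate, chuck_key, sanding_block from where it was at the start of the episode above 0.025 m).
It also fails if it takes over 64 s, if anything falls off the work surface, if the arm or the gripper's body presses on something with over 40 N, if the wrist force passes 120 N, or if a joint passes its speed limit or range.

## Working session

There is one attempt and no reset: what is moved stays moved. The work goes in short steps, each a Python script; the robot and the scene stay as the last script left them, time stands still between calls to the robot, and variables do not carry over. Pictures are saved under pics/ and viewed, and the job is handed in when it is done.

```bash
mkdir -p pics; ls; cat > h.py <<'E'
import numpy as np, cv2
from scipy.spatial.transform import Rotation as R
from station import robot
def save(n,im): cv2.imwrite('pics/'+n+'.png',cv2.cvtColor(im,cv2.COLOR_RGB2BGR))
def campose(name):
    c=robot.get_calibration(name)
    if name=='wrist':
        s=robot.read_state(); T=np.eye(4);T[:3,:3]=R.from_rotvec(s['eef_rot']).as_matrix();T[:3,3]=s['tool_pos']
        return c,T@np.array(c['T_tool_cam'])
    T=np.eye(4);a=np.array(c['attitude'],float)
    T[:3,:3]=a if a.shape==(3,3) else R.from_rotvec(a).as_matrix()
    T[:3,3]=c['eye'];return c,T
def proj(c,T,p):
    p=(np.atleast_2d(p)-T[:3,3])@T[:3,:3]
    return cv2.projectPoints(p,np.zeros(3),np.zeros(3),np.array(c['camera_matrix']),np.array(c['distortion']))[0][:,0]
def back(c,T,uv,z):
    n=cv2.undistortPoints(np.array(uv,float).reshape(-1,1,2),np.array(c['camera_matrix']),np.array(c['distortion']))[:,0]
    d=np.c_[n,np.ones(len(n))]@T[:3,:3].T
    return T[:3,3]+d*((z-T[2,3])/d[:,2:])
E
python3 - <<'E'
from h import *
np.set_printoptions(precision=4,suppress=True)
for n in ['scene','side','wrist']:
    c,T=campose(n); print(n,{k:c[k] for k in c if k!='camera_matrix'}); print(T)
    save(n+'0',robot.get_image(n))
    for f,k in [('tip_of','bar'),('tip_of','bar_nose'),('tip_of','bar_rear'),('tip_of','clip_front'),('tip_of','clip_rear'),('tip_of','keeper'),('tip_of','rack')]:
        for d in getattr(robot,f)(n,k):
            P=T[:3,:3]@d['point']+T[:3,3]; print(f,k,round(d['conf'],2),P,proj(c,T,P))
print(robot.read_state())
E
```

```text
pics
scene {'distortion': array([-0.0265,  0.    ,  0.    ,  0.    ,  0.    ]), 'eye': array([ 1.1483, -0.9754,  0.7389]), 'attitude': array([-2.064 , -0.6208,  0.3418])}
[[ 0.834   0.2953 -0.4661  1.1483]
 [ 0.5518 -0.4467  0.7043 -0.9754]
 [-0.0002 -0.8445 -0.5355  0.7389]
 [ 0.      0.      0.      1.    ]]
tip_of bar 0.81 [ 0.4909 -0.2044  0.0162] [[215.2167 209.1903]]
tip_of bar 0.59 [ 0.694  -0.4055  0.0115] [[227.7104 268.3941]]
tip_of bar 0.55 [ 0.4062 -0.6546  0.015 ] [[ 88.068 280.055]]
tip_of bar_nose 0.86 [ 0.3    -0.6535  0.0158] [[ 65.5925 264.0911]]
tip_of bar_nose 0.74 [ 0.6028 -0.4693  0.0136] [[188.1539 268.5452]]
tip_of bar_nose 0.62 [ 0.4701 -0.098   0.0174] [[228.5625 193.1661]]
tip_of bar_rear 0.88 [ 0.4977 -0.2715  0.0133] [[204.3883 220.3482]]
tip_of bar_rear 0.56 [ 0.7514 -0.3619  0.0182] [[253.1517 265.4776]]
tip_of bar_rear 0.56 [ 0.4777 -0.6612  0.0172] [[102.5606 292.4957]]
tip_of clip_front 0.89 [0.48   0.2339 0.048 ] [[275.9445 152.8912]]
tip_of clip_front 0.44 [ 0.4911 -0.2035  0.0144] [[215.4316 209.5096]]
tip_of clip_front 0.34 [0.3893 0.053  0.0019]
[... 1987 characters left out ...]
3, -0.3016,  0.9534, -0.142 ],
       [ 0.    ,  0.    ,  0.    ,  1.    ]])}
[[ 0.3321  0.8993  0.2846  0.1102]
 [ 0.9432 -0.3167 -0.0999  0.5461]
 [ 0.0003  0.3016 -0.9534  0.3734]
 [ 0.      0.      0.      1.    ]]
{'time_s': 1.2, 'joint_pos': array([ 1.0292,  0.2586,  1.535 ,  0.    ,  1.348 , -0.2028]), 'joint_velocities': array([-0.0009, -0.0007,  0.0002, -0.0006,  0.0014,  0.0002]), 'effort': array([ -0.0013, -44.5929, -29.0896,  -0.0004,   0.0007,  -0.    ]), 'tool_pos': array([0.1828, 0.5187, 0.2313]), 'eef_rot': array([-0.5297, -3.0966,  0.    ]), 'contact_force': array([ 0.5492, -0.9935, -0.3329]), 'torque': array([-0.0594,  0.0005,  0.0368]), 'gripper_width': 1.0010606216608606}
```

View pics/scene0.png

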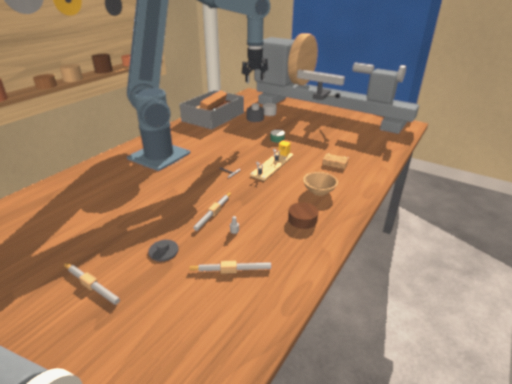

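View pics/side0.png

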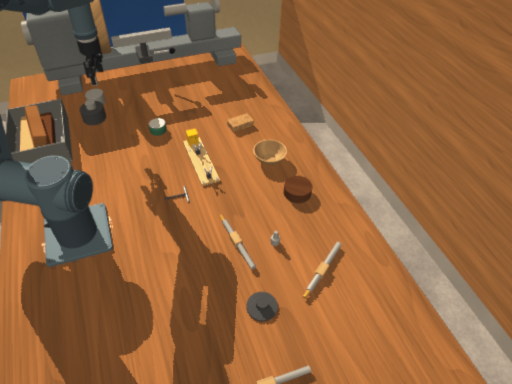

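The three look-alike bars in the scene picture:
- (215,209), about 0.53 m from the base
- (228,268), about 0.80 m from the base
- (88,280), about 0.77 m from the base

The first is nearest to the base, so it is the one meant. I'll confirm it in a crop and then go and look with the wrist camera.

```bash
cat >> h.py <<'E'
def ori(deg):
    c,s=np.cos(np.radians(deg)),np.sin(np.radians(deg))
    return R.from_matrix(np.array([[c,s,0],[s,-c,0],[0,0,-1.]])).as_rotvec()
np.set_printoptions(precision=4,suppress=True)
E
python3 - <<'E'
from h import *
im=cv2.imread('pics/scene0.png')
cv2.imwrite('pics/crop0.png',cv2.resize(im[140:290,150:300],None,fx=4,fy=4,interpolation=cv2.INTER_CUBIC))
print(robot.get_calibration('wrist')['camera_matrix'])
for a in (91,-89):
  for p in ([.48,.165,.25],[.48,-.2,.22],[.48,.165,.036],[.48,-.2,.005]): print(a,p,robot.inverse_kinematics(p,ori(a)))
E
```

```text
[[329.8799   0.     253.2491]
 [  0.     329.8799 193.1925]
 [  0.       0.       1.    ]]
91 [0.48, 0.165, 0.25] [ 0.111   0.1694  1.603  -0.      1.3692  0.0936]
91 [0.48, -0.2, 0.22] [-0.6095  0.2128  1.6235 -0.      1.3053 -0.627 ]
91 [0.48, 0.165, 0.036] [ 0.111   0.4055  1.8729 -0.      0.8633  0.0936]
91 [0.48, -0.2, 0.005] [-0.6095  0.4716  1.865  -0.      0.8051 -0.627 ]
-89 [0.48, 0.165, 0.25] [ 0.111   0.1694  1.603  -0.      1.3692 -3.048 ]
-89 [0.48, -0.2, 0.22] [-0.6095  0.2128  1.6235 -0.      1.3053  2.5146]
-89 [0.48, 0.165, 0.036] [ 0.111   0.4055  1.8729 -0.      0.8633 -3.048 ]
-89 [0.48, -0.2, 0.005] [-0.6095  0.4716  1.865  -0.      0.8051  2.5146]
```

View pics/crop0.png

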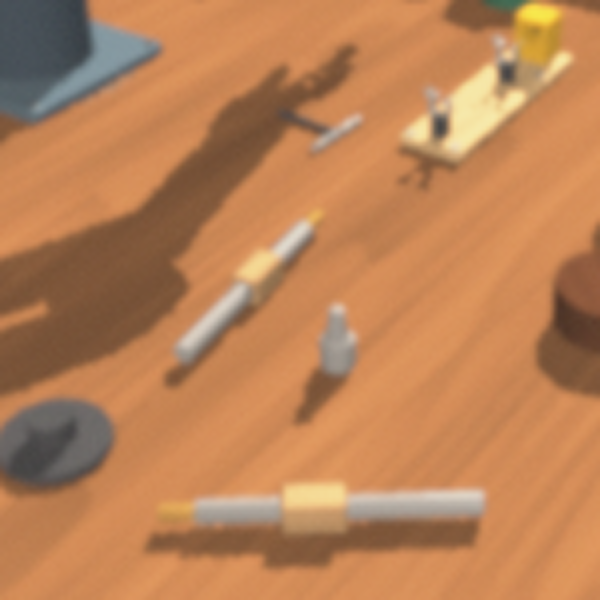

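The crop shows the nearest bar with its grip at scene pixel (215,209) and its brass nose at (229,194), pointing towards the keeper. The lathe centre stands beside it and the holder is at the upper right. Next I'll look at the holder and the bar from above.

```bash
python3 - <<'E'
from h import *
def look(n,names):
    c,T=campose('wrist'); save(n,robot.get_image('wrist'))
    np.savez(n+'.npz',T=T)
    for k in names:
        for d in robot.tip_of('wrist',k)[:2]:
            P=T[:3,:3]@d['point']+T[:3,3]; print(k,round(d['conf'],2),P,proj(c,T,P))
robot.movep([.48,.19,.25],ori(91)); robot.sleep(.3)
look('w_rack',['clip_front','clip_rear','keeper','rack'])
robot.movep([.485,-.175,.22],ori(98)); robot.sleep(.3)
look('w_bar',['bar','bar_nose','bar_front','bar_rear'])
print(robot.read_state()['time_s'])
E
```

```text
clip_front 0.8 [0.482  0.2396 0.0435] [[256.0476 119.4655]]
clip_rear 0.92 [0.4834 0.0987 0.0476] [[254.6379 244.5794]]
clip_rear 0.5 [0.477  0.2938 0.0428] [[252.1394  63.6631]]
keeper 0.62 [0.4791 0.2892 0.042 ] [[254.1512  68.7023]]
rack 0.59 [0.4768 0.1669 0.0015] [[250.2221 176.9941]]
bar 0.97 [ 0.4842 -0.196   0.0119] [[248.9921 184.2257]]
bar_nose 0.56 [ 0.4681 -0.0945  0.0137] [[246.8975  86.6061]]
bar_front 0.72 [ 0.4743 -0.1331  0.0104] [[247.8268 125.557 ]]
bar_front 0.69 [ 0.6308 -0.4424  0.0158] [[331.7205 373.9664]]
bar_rear 0.92 [ 0.4914 -0.271   0.016 ] [[246.1895 247.5166]]
5.3
```

View pics/w_rack.png

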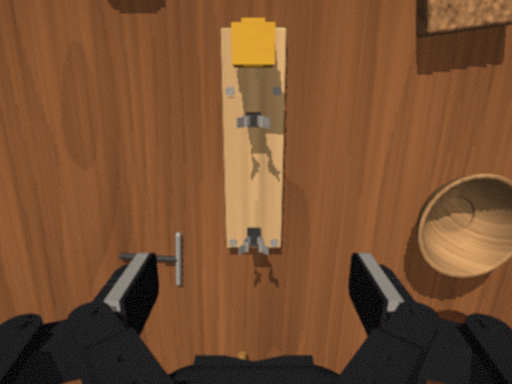

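View pics/w_bar.png

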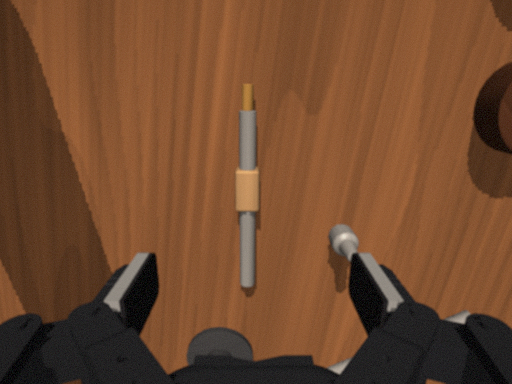

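```bash
python3 - <<'E'
from h import *
c=robot.get_calibration('wrist')
for n in('w_rack','w_bar'):
    im=cv2.imread(f'pics/{n}.png'); 
    cv2.imwrite(f'pics/{n}_z.png',cv2.resize(im[10:270,190:320] if n=='w_rack' else im[70:300,190:310],None,fx=2.3*1,fy=2.3,interpolation=cv2.INTER_CUBIC))
T=np.load('w_rack.npz')['T']
P=back(c,T,[(221,28),(286,28),(227,247),(281,247)],.012); print(P)
print('keeper face top edge z?',back(c,T,[(232,65),(275,65)],.07))
T=np.load('w_bar.npz')['T']
im=cv2.imread('pics/w_bar.png').astype(int)
b,g,r=im[...,0],im[...,1],im[...,2]
pts=[]
for v in list(range(116,164,3))+list(range(216,284,3)):
    row=(b[v]>80)&(abs(r[v]-b[v])<30); u=np.where(row[230:270])[0]+230
    if len(u)>5: pts.append((u.mean(),v,u.min(),u.max()))
pts=np.array(pts);print(pts[::4])
X=back(c,T,pts[:,:2],.016); k=np.polyfit(X[:,1],X[:,0],1); print('x=',k,'angle',90-np.degrees(np.arctan(k[0])),np.std(X[:,0]-np.polyval(k,X[:,1])))
E
```

```text
[[0.4436 0.3306 0.012 ]
 [0.5118 0.3319 0.012 ]
 [0.4488 0.077  0.012 ]
 [0.5176 0.0783 0.012 ]]
keeper face top edge z? [[0.4587 0.2904 0.07  ]
 [0.498  0.2912 0.07  ]]
[[247.  116.  240.  254. ]
 [247.  128.  240.  254. ]
 [247.  140.  240.  254. ]
 [247.  152.  240.  254. ]
 [246.5 216.  241.  252. ]
 [246.5 228.  240.  253. ]
 [246.5 240.  240.  253. ]
 [246.5 252.  240.  253. ]
 [246.5 264.  240.  253. ]
 [246.5 276.  241.  252. ]]
x= [-0.1326  0.4558] angle 97.55321137371465 0.00019365840970161861
```

View pics/w_rack_z.png

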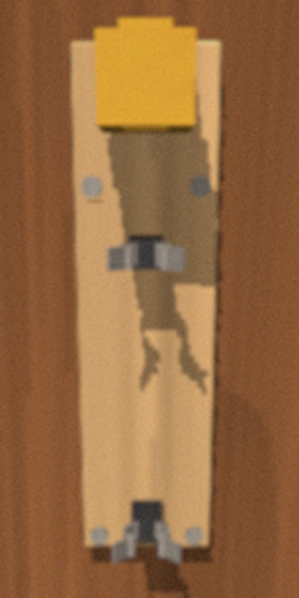

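View pics/w_bar_z.png

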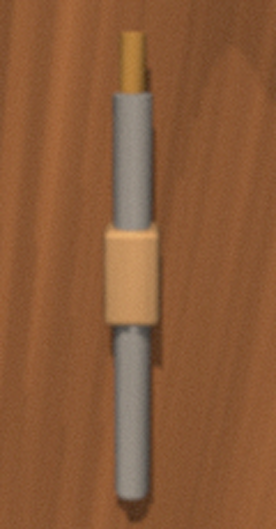

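```bash
python3 - <<'E'
from h import *
c=robot.get_calibration('wrist');T=np.load('w_bar.npz')['T']
print('grip',back(c,T,[(247,168),(247,211)],.026)); print('nose',back(c,T,[(247.5,83.3)],.016),'rear',back(c,T,[(246.5,287)],.013))
E
```

```text
grip [[ 0.4794 -0.1749  0.026 ]
 [ 0.4858 -0.2223  0.026 ]]
nose [[ 0.4683 -0.0913  0.016 ]] rear [[ 0.4991 -0.3255  0.013 ]]
```

```bash
python3 - <<'E'
from h import *
o=ori(97.55)
robot.movep([.4823,-.2,.08],o)
print(robot.line_to([.4823,-.2,.004],rate=.06,f_stop=8))
print(robot.read_state()['tool_pos'],robot.read_state()['contact_force'])
robot.grasp(); robot.sleep(.3)
s=robot.read_state(); print(s['tool_pos'],s['contact_force'],s['gripper_width'],s['time_s'])
save('grip',robot.get_image('wrist'))
E
```

```text
False
[ 0.4826 -0.2002  0.0044] [-0.1727 -0.9256 -0.4162]
[ 0.4823 -0.2001  0.0043] [-1.8337  0.6453  5.1882] 0.2926307789642909 8.225
```

View pics/grip.png

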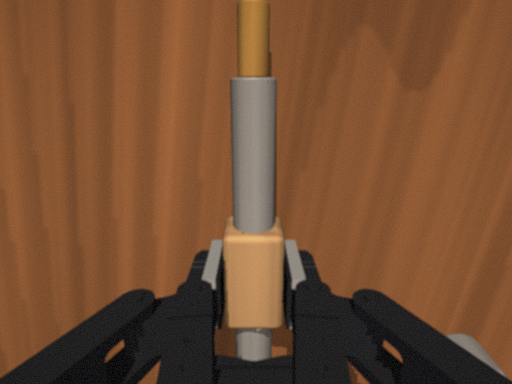

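```bash
python3 - <<'E'
from h import *
def ax(n):
    c,T=campose('wrist'); im=robot.get_image('wrist'); save(n,im)
    s=robot.read_state(); M=R.from_rotvec(s['eef_rot']).as_matrix(); a=s['tool_pos']+np.array([0,0,.0087])
    P=[a+M[:,0]*d+np.array([0,0,h]) for d,h in((.03,.009),(.07,.009),(.083,.009),(.11,.0))]
    print(s['tool_pos'],s['contact_force'],s['gripper_width'],s['time_s']);print(proj(c,T,P))
robot.line_to([.4823,-.2,.13],rate=.12); robot.sleep(.2)
ax('lift')
u=np.array([np.cos(np.radians(91.24)),np.sin(np.radians(91.24)),0])
p=np.array([.4812,.167,0])-.003*u
robot.movep([p[0],p[1],.13],ori(91.24)); robot.sleep(.3)
ax('above')
robot.line_to([p[0],p[1],.0363+.027],rate=.05,f_stop=5); robot.sleep(.2)
ax('near'); save('near_side',robot.get_image('side'))
E
```

```text
[ 0.482  -0.1998  0.1294] [-0.1864 -0.3887 -3.238 ] 0.2926199709359981 9.725
[[252.5568 215.8309]
 [252.5255 114.2885]
 [252.5148  77.0111]
 [252.5545  -0.8961]]
[0.4815 0.1634 0.13  ] [ 0.4619 -0.1752 -3.8663] 0.2921805683448302 11.4417
[[252.6894 215.3094]
 [252.6326 113.7771]
 [252.6125  76.5061]
 [252.5973  -1.3774]]
[0.4813 0.164  0.0635] [-0.9236 -0.5042 -4.0448] 0.28944732026771136 13.175
[[252.6633 215.5391]
 [252.6335 114.1304]
 [252.6233  76.9083]
 [252.6145  -0.8998]]
```

View pics/lift.png

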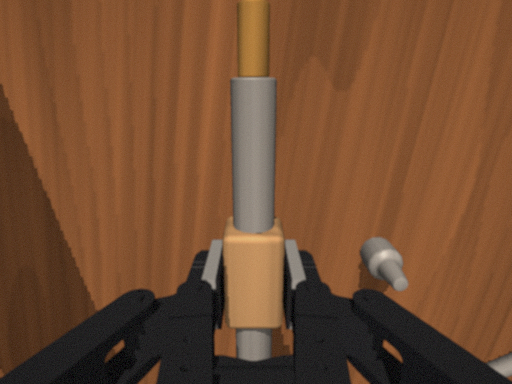

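View pics/above.png

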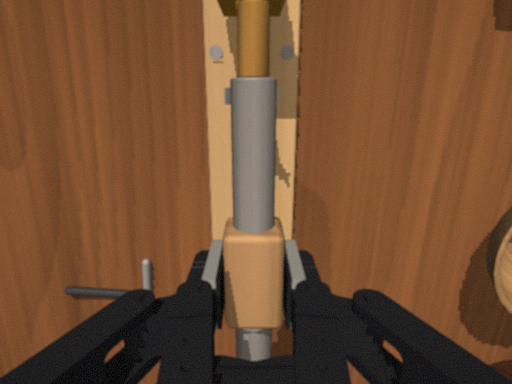

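View pics/near.png

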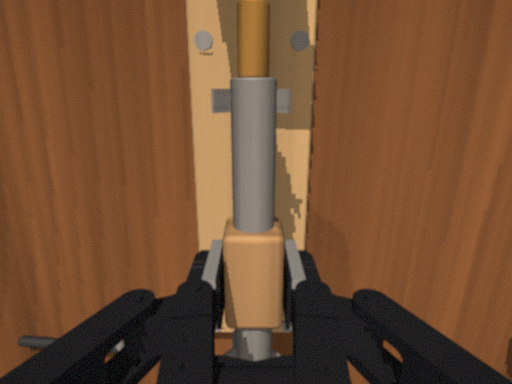

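```bash
python3 - <<'E'
from h import *
c,T=campose('wrist'); print(c['T_tool_cam'],c['camera_matrix'])
for _ in range(3):
    s=robot.read_state(); print(s['tool_pos'],s['eef_rot'],s['joint_pos'],s['time_s'])
M=R.from_rotvec(s['eef_rot']).as_matrix();print(M)
P=s['tool_pos']+M[:,0]*.083+[0,0,.0177]; print((P-T[:3,3])@T[:3,:3],proj(c,T,P))
E
```

```text
[[ 0.0003 -0.9537 -0.3009  0.0787]
 [ 1.      0.      0.0009  0.    ]
 [-0.0008 -0.3009  0.9537 -0.142 ]
 [ 0.      0.      0.      1.    ]] [[329.8799   0.     253.2491]
 [  0.     329.8799 193.1925]
 [  0.       0.       1.    ]]
[0.4813 0.164  0.0634] [2.1971 2.2452 0.0003] [ 0.1088  0.3656  1.8469 -0.      0.9288  0.0871] 13.225
[0.4813 0.164  0.0634] [2.1971 2.2452 0.0003] [ 0.1088  0.3656  1.8469 -0.      0.9288  0.0871] 13.225
[0.4813 0.164  0.0634] [2.1971 2.2452 0.0003] [ 0.1088  0.3656  1.8469 -0.      0.9288  0.0871] 13.225
[[-0.0217  0.9998  0.0003]
 [ 0.9998  0.0217  0.    ]
 [ 0.      0.0003 -1.    ]]
[-0.0001 -0.0415  0.1173] [[252.8604  76.9293]]
```

View pics/near_side.png

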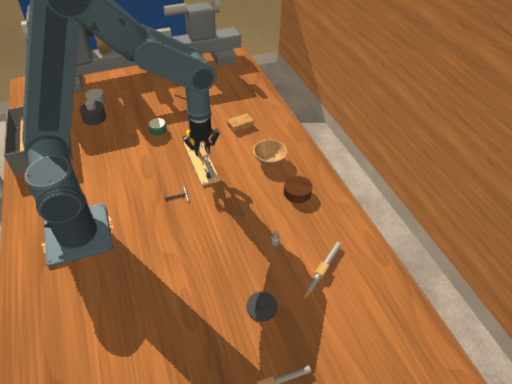

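```bash
python3 - <<'E'
import cv2
im=cv2.imread('pics/near.png')
cv2.imwrite('pics/near_a.png',cv2.resize(im[0:130,180:330],None,fx=5,fy=4.6,interpolation=cv2.INTER_CUBIC))
im2=im[230:384,180:330]
cv2.imwrite('pics/near_b.png',cv2.resize(im2,None,fx=5,fy=3.8,interpolation=cv2.INTER_CUBIC))
E
```

```text
(no output)
```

View pics/near_a.png

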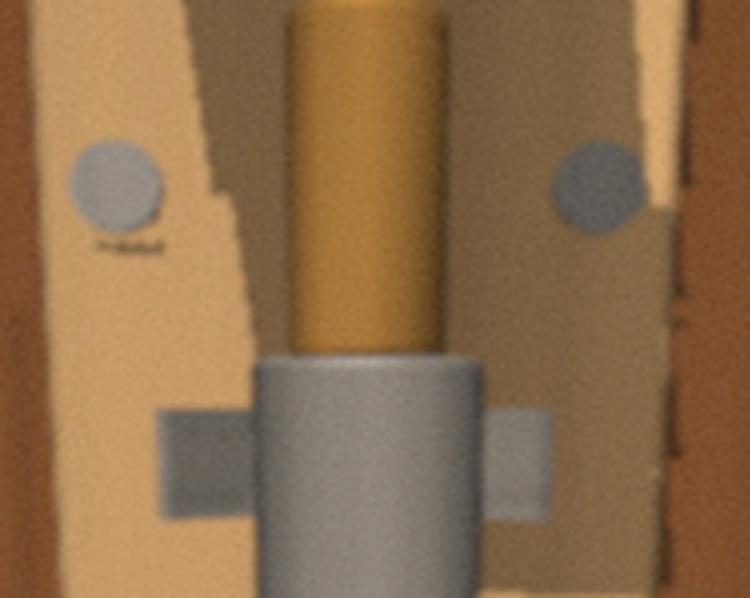

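View pics/near_b.png

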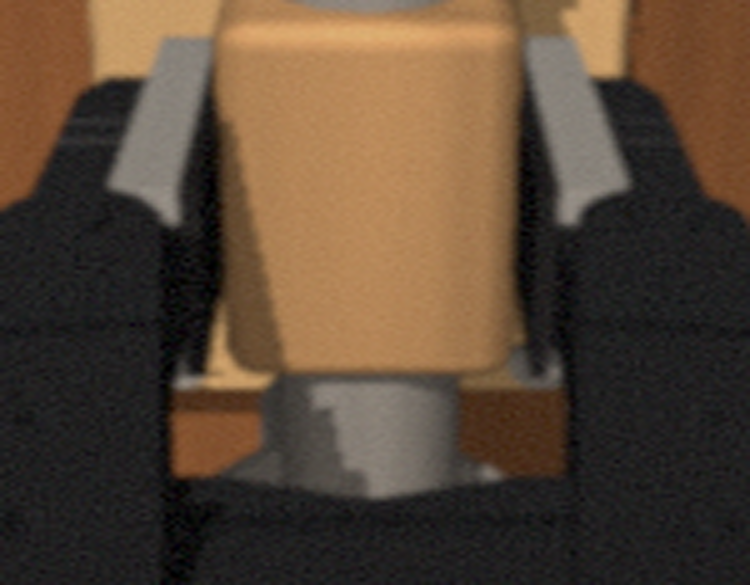

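```bash
cat >> h.py <<'E'
p0=np.array([.4803,.1641,0]); H=91.38
E
python3 - <<'E'
from h import *
c,T=campose('wrist'); print(back(c,T,[(251,89+0),(251,101),(251,113)],.062))
o=ori(H)
def st(t):
    s=robot.read_state(); print(t,s['tool_pos'],s['contact_force'],s['torque'],round(s['gripper_width'],3),round(s['time_s'],2)); return s
robot.line_to([*p0[:2],.0633],rotation=o,rate=.02); st('start')
for z in (.055,.052,.050,.048,.046,.044):
    r=robot.line_to([*p0[:2],z],rate=.02,f_stop=22); st((z,r))
    if r: break
save('press',robot.get_image('wrist'))
E
```

```text
[[0.4788 0.2429 0.062 ]
 [0.4789 0.238  0.062 ]
 [0.479  0.2331 0.062 ]]
start [0.4802 0.1641 0.0633] [ 0.0996  0.2397 -3.5169] [ 0.0887 -0.0039 -0.0301] 0.288 13.47
(0.055, False) [0.4802 0.1641 0.0548] [ 0.9061 -0.8314 -4.1136] [ 0.0133 -0.0253 -0.0032] 0.294 14.04
(0.052, False) [0.4803 0.1641 0.0523] [-0.531   0.2908  0.8289] [ 0.0747  0.2714 -0.1394] 0.291 14.34
(0.05, False) [0.4807 0.1642 0.0509] [-3.5556  0.6452  6.6648] [ 0.1118  0.4435 -0.1234] 0.292 14.59
(0.048, False) [0.4807 0.1643 0.0491] [-3.3741  0.153   7.6173] [ 0.157   0.5452 -0.1497] 0.289 14.84
(0.046, False) [0.4806 0.1643 0.0469] [-3.115  -0.0984  6.4983] [ 0.1486  0.4759 -0.1008] 0.291 15.09
(0.044, False) [0.4804 0.1643 0.0443] [-2.4512  1.369   2.9346] [ 0.3105  0.3751 -0.1432] 0.29 15.34
```

```bash
python3 - <<'E'
from h import *
def st(t):
    s=robot.read_state(); print(t,s['tool_pos'],s['contact_force'],s['torque'],round(s['gripper_width'],3),round(s['time_s'],2)); return s
for z in (.042,.040,.0385,.0375,.037,.0365,.036,.0355,.035):
    r=robot.line_to([p0[0]-.0003,p0[1],z],rate=.02,f_stop=18); s=st((z,r))
    if r or s['contact_force'][2]>8: break
save('home',robot.get_image('wrist'));save('home_scene',robot.get_image('scene'))
E
```

```text
(0.042, False) [0.48   0.1641 0.0412] [ 1.3977  1.2449 -7.2513] [ 0.3903 -0.239  -0.0777] 0.286 15.64
(0.04, False) [0.4797 0.164  0.0387] [  5.1546   2.0785 -18.5824] [ 0.2517 -0.6542 -0.1519] 0.29 15.89
(0.0385, False) [0.4796 0.1639 0.0376] [  4.1363   0.5559 -21.7027] [ 0.1077 -0.7508 -0.1834] 0.293 16.14
(0.0375, False) [0.4797 0.1639 0.0372] [  3.466    0.214  -19.4159] [-0.031  -0.6009 -0.1245] 0.29 16.39
(0.037, False) [0.4799 0.164  0.0371] [  2.192   -0.1589 -15.6173] [-0.129  -0.3879 -0.1474] 0.293 16.64
(0.0365, False) [0.48   0.164  0.0368] [  1.5948  -1.1242 -12.3071] [-0.1383 -0.1469 -0.136 ] 0.289 16.89
(0.036, False) [0.4801 0.1642 0.0363] [ 0.1034 -0.843  -7.8534] [-0.1504 -0.0643 -0.2257] 0.289 17.14
(0.0355, False) [0.4802 0.1642 0.0363] [-2.5145 -0.9791  2.0121] [-0.1338  0.3657 -0.3232] 0.29 17.39
(0.035, False) [0.4802 0.1642 0.0362] [-3.5958 -1.0133  7.2612] [-0.1998  0.7336 -0.2289] 0.29 17.64
```

View pics/home.png

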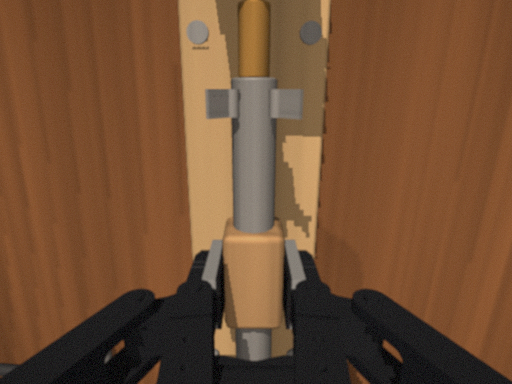

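```bash
cat > slide.py <<'E'
from h import *
u=np.array([np.cos(np.radians(91.3)),np.sin(np.radians(91.3)),0])
b=np.array([.4800,.1641,.0358])
def st(t):
    F=[];
    for _ in range(4): robot.sleep(.02); s=robot.read_state(); F.append(s['contact_force'])
    F=np.mean(F,0); ax=(s['tool_pos']-b)@u
    print(t,'ax %.4f'%ax,s['tool_pos'],'Fax %.2f'%-(F@u),F,round(s['gripper_width'],3),round(s['time_s'],2)); return -(F@u)
E
python3 - <<'E'
from slide import *
robot.line_to(b,rate=.02); st('relax')
for d in (.004,.010,.016,.022,.025):
    r=robot.line_to(b+u*d,rate=.03,f_stop=9); st((d,r))
    if r: break
E
```

```text
relax ax 0.0001 [0.4802 0.1642 0.0362] Fax 0.74 [-2.3555 -0.7968  4.2705] 0.289 18.06
(0.004, False) ax 0.0040 [0.4803 0.1681 0.0362] Fax 1.85 [-2.9893 -1.9222  5.9185] 0.29 18.41
(0.01, False) ax 0.0101 [0.4801 0.1742 0.0362] Fax 1.49 [-2.4275 -1.5448  5.6218] 0.293 18.82
(0.016, False) ax 0.0161 [0.48   0.1802 0.0362] Fax 1.38 [-2.6212 -1.4414  5.6964] 0.289 19.24
(0.022, False) ax 0.0222 [0.4798 0.1863 0.0362] Fax 1.30 [-2.8044 -1.3663  5.6172] 0.29 19.66
(0.025, False) ax 0.0251 [0.4798 0.1892 0.0362] Fax 1.51 [-2.6533 -1.5673  5.1286] 0.292 19.98
```

```bash
python3 - <<'E'
from h import *
save('slide1',robot.get_image('wrist'))
E
```

```text
(no output)
```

View pics/slide1.png

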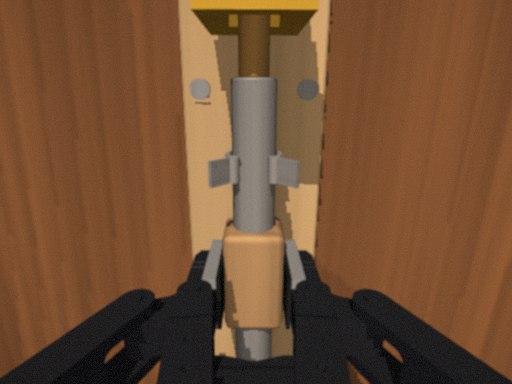

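The bar moves with the gripper: its shoulder is still at row 77, and the nose is entering the keeper hole at about (254,30). I'll creep in from here.

```bash
python3 - <<'E'
from slide import *
d=.025
while d<.046:
    d+=.0005
    r=robot.line_to(b+u*d,rate=.012,f_stop=8); f=st((round(d,4),r))
    if f>7.5 or r: break
E
```

```text
(0.0255, False) ax 0.0253 [0.4798 0.1894 0.0362] Fax 3.05 [-2.538  -3.1088  5.2414] 0.289 20.34
(0.026, False) ax 0.0257 [0.4798 0.1898 0.0362] Fax 3.56 [-2.4777 -3.6144  5.4868] 0.29 20.66
(0.0265, False) ax 0.0261 [0.4798 0.1902 0.0362] Fax 3.82 [-2.7012 -3.8783  5.2947] 0.293 20.98
(0.027, False) ax 0.0266 [0.4797 0.1907 0.0362] Fax 3.52 [-2.4835 -3.5747  5.985 ] 0.295 21.29
(0.0275, False) ax 0.0271 [0.4797 0.1912 0.0362] Fax 3.42 [-2.3895 -3.4771  5.9972] 0.29 21.61
(0.028, False) ax 0.0276 [0.4797 0.1917 0.0362] Fax 3.83 [-2.2098 -3.8846  5.7815] 0.288 21.93
(0.0285, False) ax 0.0281 [0.4797 0.1922 0.0362] Fax 3.57 [-2.4114 -3.6235  5.7553] 0.292 22.24
(0.029, False) ax 0.0286 [0.4797 0.1927 0.0362] Fax 3.49 [-2.2269 -3.5434  6.1628] 0.292 22.56
(0.0295, False) ax 0.0291 [0.4797 0.1932 0.0362] Fax 3.70 [-2.5074 -3.753   5.71  ] 0.289 22.88
(0.03, False) ax 0.0296 [0.4797 0.1937 0.0362] Fax 3.76 [-2.6586 -3.8193  5.6673] 0.291 23.19
(0.0305, False) ax 0.0301 [0.4797 0.1942 0.0362] Fax 3.35 [-2.5031 -3.404   5.8888] 0.289 23.51
(0.031, False) ax 0.0306 [0.4796 0.1947 0.0362] Fax 
[... 1915 characters left out ...]
4948 -4.3584  5.3275] 0.29 30.16
(0.0415, False) ax 0.0412 [0.4794 0.2053 0.0362] Fax 3.83 [-2.2935 -3.8873  5.2004] 0.288 30.48
(0.042, False) ax 0.0417 [0.4794 0.2058 0.0362] Fax 3.85 [-2.0654 -3.897   5.4598] 0.292 30.79
(0.0425, False) ax 0.0422 [0.4794 0.2063 0.0362] Fax 3.84 [-2.6209 -3.8984  5.7873] 0.289 31.11
(0.043, False) ax 0.0425 [0.4793 0.2066 0.0362] Fax 4.77 [-2.6583 -4.827   5.6146] 0.291 31.43
(0.0435, False) ax 0.0427 [0.4794 0.2068 0.0362] Fax 6.25 [-2.0433 -6.2972  5.7263] 0.293 31.74
(0.044, False) ax 0.0429 [0.4794 0.207  0.0362] Fax 7.45 [-2.4146 -7.5046  6.3869] 0.29 32.06
(0.0445, False) ax 0.0430 [0.4793 0.2071 0.0362] Fax 8.76 [-2.3001 -8.8149  6.6514] 0.293 32.38
```

Contact started at 42.5 mm of travel. The drag is 3.8 N and the force rises 10 N per mm, which matches the buffer. I'll lean to about 10 N net.

```bash
python3 - <<'E'
from slide import *
d=.0445
while d<.048:
    d+=.0005
    r=robot.line_to(b+u*d,rate=.012,f_stop=6); f=st((round(d,4),r))
    if f>13 or r: break
robot.sleep(.3); st('hold')
save('lean',robot.get_image('wrist'))
E
```

```text
(0.045, False) ax 0.0432 [0.4793 0.2073 0.0362] Fax 10.68 [ -2.549  -10.7418   7.2478] 0.292 32.69
(0.0455, False) ax 0.0434 [0.4793 0.2075 0.0361] Fax 12.31 [ -2.0323 -12.3595   7.016 ] 0.291 33.01
(0.046, False) ax 0.0435 [0.4793 0.2076 0.0362] Fax 13.55 [ -2.1757 -13.6003   7.6505] 0.291 33.33
hold ax 0.0435 [0.4793 0.2076 0.0362] Fax 13.71 [ -1.6161 -13.755    7.9931] 0.287 33.69
```

View pics/lean.png

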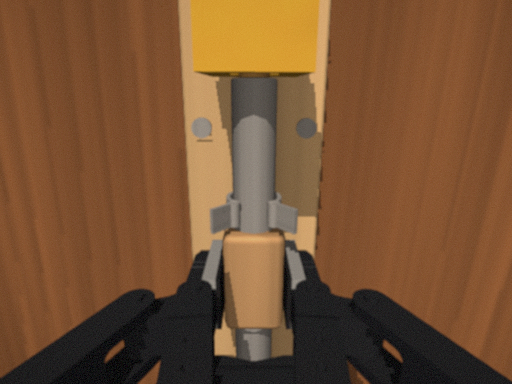

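```bash
python3 - <<'E'
import cv2,numpy as np
a=cv2.imread('pics/lean.png')[60:250,190:320];b=cv2.imread('pics/slide1.png')[60:250,190:320]
cv2.imwrite('pics/cmp.png',cv2.resize(np.hstack([b,a]),None,fx=3,fy=3,interpolation=cv2.INTER_CUBIC))
from h import *
c,T=campose('wrist'); s=robot.read_state()
print(c['T_tool_cam'])
print('keeper top edge z.07',back(c,T,[(254,72)],.07),'clip near/far top',back(c,T,[(222,206),(222,232)],.06), 'grip front',back(c,T,[(254,232)],.058), 'shoulder',back(c,T,[(254,80)],.054))
E
```

```text
[[ 0.0003 -0.9537 -0.3009  0.0787]
 [ 1.      0.      0.0009  0.    ]
 [-0.0008 -0.3009  0.9537 -0.1421]
 [ 0.      0.      0.      1.    ]]
keeper top edge z.07 [[0.4776 0.2916 0.07  ]] clip near/far top [[0.4667 0.2438 0.06  ]
 [0.4667 0.233  0.06  ]] grip front [[0.4792 0.2324 0.058 ]] shoulder [[0.4777 0.2896 0.054 ]]
```

View pics/cmp.png

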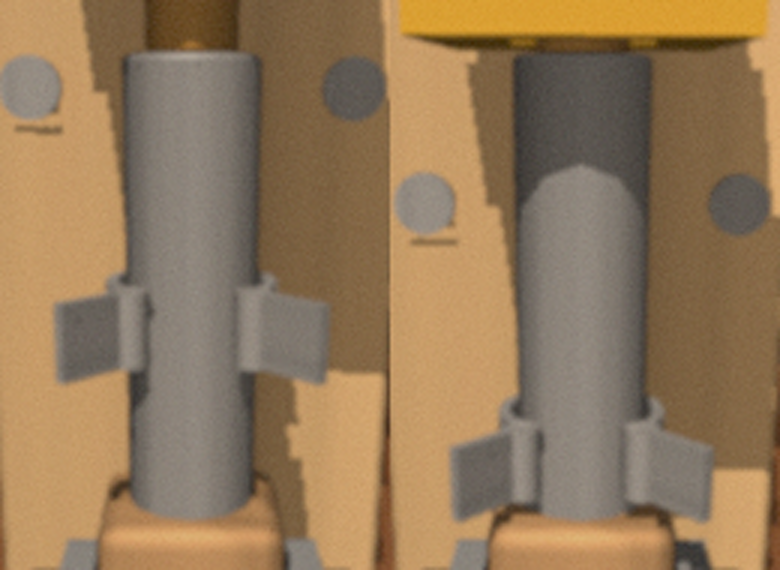

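```bash
python3 - <<'E'
from h import *
c,T=campose('wrist'); s=robot.read_state(); M=R.from_rotvec(s['eef_rot']).as_matrix(); t=s['tool_pos']
for o in(-.003,0,.003):
  print(o,[ (k,proj(c,T,t+M[:,0]*(x+o)+[0,0,.0087+h])[0].round(1)) for k,x,h in(('gf_top',.023,.013),('gf_bot',.023,-.013),('gr_top',-.023,.013),('shoulder',.084,.009))])
for q in (.0625,.061,.058): print('clip near edge at',q,back(c,T,[(222,232)],q)[0],'front',back(c,T,[(222,206),(233,193)],q))
E
```

```text
-0.003 [('gf_top', array([252.8, 242.7])), ('gf_bot', array([252.9, 218.3])), ('gr_top', array([252.9, 336.2])), ('shoulder', array([252.8,  83. ]))]
0 [('gf_top', array([252.8, 235.9])), ('gf_bot', array([252.9, 212.4])), ('gr_top', array([252.9, 330.7])), ('shoulder', array([252.8,  74.2]))]
0.003 [('gf_top', array([252.8, 228.9])), ('gf_bot', array([252.9, 206.4])), ('gr_top', array([252.9, 325.1])), ('shoulder', array([252.8,  65.2]))]
clip near edge at 0.0625 [0.4669 0.2342 0.0625] front [[0.4669 0.2447 0.0625]
 [0.471  0.2499 0.0625]]
clip near edge at 0.061 [0.4667 0.2335 0.061 ] front [[0.4668 0.2442 0.061 ]
 [0.4709 0.2494 0.061 ]]
clip near edge at 0.058 [0.4665 0.2321 0.058 ] front [[0.4665 0.2431 0.058 ]
 [0.4707 0.2485 0.058 ]]
```

```bash
python3 - <<'E'
from slide import *
t=b+u*.0435; t[2]=.0361
robot.line_to(t,rate=.01); st('relaxed')
robot.gripper_open(); robot.sleep(.2); st('open')
robot.line_to(t+[0,0,.09],rate=.08,f_stop=6) and print('stopped'); robot.sleep(.2); st('up')
robot.line_to(t+[0,-.06,.2],rate=.2); robot.sleep(.3); st('up')
c,T=campose('wrist'); save('fin',robot.get_image('wrist')); print(c['T_tool_cam'][:,3])
for k in('bar_front','bar_rear','keeper','clip_front','clip_rear','bar','bar_nose'):
    for d in robot.tip_of('wrist',k)[:1]: P=T[:3,:3]@d['point']+T[:3,3]; print(k,round(d['conf'],2),P,proj(c,T,P))
save('fin_scene',robot.get_image('scene'))
E
```

```text
relaxed ax 0.0429 [0.4793 0.207  0.0362] Fax 6.28 [-1.4768 -6.315   3.8772] 0.287 34.21
open ax 0.0435 [0.4791 0.2076 0.0361] Fax -0.34 [ 0.3318  0.3446 -0.0973] 0.999 35.09
up ax 0.0435 [0.4788 0.2075 0.1257] Fax -0.42 [-0.0794  0.4134 -0.0733] 1.001 36.63
up ax -0.0162 [0.4787 0.1479 0.2354] Fax 0.17 [ 0.2125 -0.1654 -0.2219] 0.997 37.77
[ 0.0787  0.     -0.142   1.    ]
bar_front 0.59 [0.4832 0.2745 0.0427] [[261.3155  35.8435]]
bar_rear 0.71 [0.4827 0.1341 0.0454] [[256.5994 182.0884]]
keeper 0.98 [0.4773 0.2934 0.0442] [[255.5579  12.8795]]
clip_front 0.7 [0.479  0.2399 0.0392] [[255.829   75.1341]]
clip_rear 0.75 [0.4839 0.0983 0.0479] [[256.8942 214.9701]]
bar 0.85 [0.4798 0.2068 0.0406] [[255.7654 110.2529]]
```

View pics/fin.png

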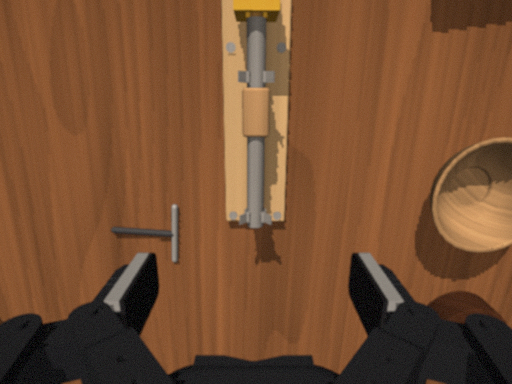

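View pics/fin_scene.png

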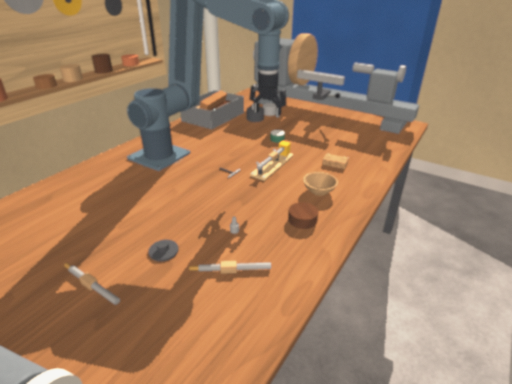

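The wrist picture shows the bar straight in both clips, at (256,76) and (256,218), with its nose in the keeper at (256,15). Nothing else in the scene has moved. I'm handing it in.

```bash
python3 -c "
from h import *
robot.job_done(); print(robot.read_state()['time_s'])"
```

```text
the job is handed in; nothing more can be done
the job is handed in; nothing more can be done
```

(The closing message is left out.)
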